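# Find the empty pocket of a light-tight vial magazine by touch and fill it

### The arm

A 6-joint arm with a two-finger parallel gripper is mounted at the origin on a cart in front of the work surface, level with it; the furniture and walls round the work are solid. World frame = base frame: x ahead of the robot, y to its left, z up, the work surface at z = 0. Lengths are in m, angles in rad, forces in N, time in s.
With the tool pointing down it reaches from about 0.25 to 0.725 m from the base axis. Payload 4 kg.
Tool frame: the origin (TCP) lies at the very end of the fingers, on their centre line; the grasp point (between the pads) lies 19 mm behind it; y points along the fingers, z is the direction in which the jaws open and shut, and the axes are right-handed (so a half turn about y gives the same grasp; the last joint's range is limited). The gripper opens to 85 mm and grips with 20 to 120 N. Pads are 22 mm wide; open, the fingers measure 114 mm over their backs; the gripper's body (76 mm by 85 mm) begins 54 mm behind the grasp point. The pads swing forward as they close: fully open they stand 13 mm farther back than shut.
Start: joints at [1.323, 0.241, 0.005, 1.335, 0, 1.571], TCP at [0.123, 0.485, 0.231] pointing down, gripper open.
Joint ranges: [-2.72, 2.72], [-1.05, 1.87], [-1.09, 1.28], [-1.99, 2.15], [-1.42, 1.44], [-3.14, 3.14]. Speed limits (rad/s): [2.79, 2.79, 3.14, 3.14, 3.14, 3.14].

### API

Orientations are given as a unit quaternion [x, y, z, w].
In Python, from workcell import bot gives the robot as it stands. The module is installed in compiled form; this text tells all that it offers.
- The arm moves only by the tool move_arm, never from a script. Its argument "increments" is a list of rows, each an object with "grip": the closure, from 0 (fully open) to 1 (shut); "linear": the shift along the tool's x, y, z scaled (see below), a list of three; "twist": the turn about the tool's y scaled (see below). A call has exactly 5 rows; each row shifts and turns the pose as measured when the row begins, along the tool's axes as they then stand; what a row does not reach is not made up. The controller multiplies each number of a shift by 0.2 m and each number of a turn by 2 rad. A row lasts 1/10 s, in which the tool goes at most 50 mm and 8.59 degrees, less where a joint would pass 70% of its speed; a pose out of reach is approached as far as the arm can. A call with a number of a shift or a turn outside -1 to 1 is refused whole. A call with a gripper value outside its range is refused whole. The fingers move at their own pace and stop on an object; the grip force is fixed at half the most. Time passes only in rows, so rows that do not move let the fingers close, or fill a call up. It gives the time, the measured TCP pose, the force and the opening at its end, in the units of the state.
- bot.get_obs(): the state, without advancing time (a new reading comes with each control period).
- bot.camera(name): name is "scene" or "top"; returns (picture, depth): 400x640x3 uint8, blue, green, red; 400x640 float32, m along the optical axis (not along the pixel's ray), 0 where there is no reading.
- bot.camera_params(name): a dict with "camera_matrix" (3x3 intrinsics, pixels), "rvec" (rotation vector, rad) and "tvec" (3), from world to camera coordinates, as OpenCV has them. Camera axes: x right, y down, z forward; pixel columns grow to the right and rows downward; lengths in m; the calibration is good to about 2 mm. A picture is of the moment at which its call begins. camera_params takes no time and is no camera call.
- bot.job_done(): hands the job in, once; it reports no verdict.
The state is a dict: "clock": time; "joint_pos": joint angles; "joint_vel": joint speeds; "tau": joint torques, N m; "eef_pos": TCP position; "tool_rot": TCP orientation; "ft_force": force on the tool from outside, world axes, zero at the start; "ft_torque": the same for the moment, N m; "grip_width": finger opening in m.
Only numpy, scipy, OpenCV 4.12 (cv2) and the standard library are available. Lean on these libraries where they do the work, as an engineer would, in place of code of your own. Each camera call takes 0.05 s, during which the arm holds its last target. There are 200 camera calls.

### The job

One of the four pockets of the white light-tight vial magazine is still empty, but the pockets are hidden under its cover: slide the carrier's black grip from station to station and feel gently down through the sprung leaves of the port which pocket is free. Put the amber vial from the steel tray into that pocket, upright and pushed right down to its floor, then slide the grip back to the green home mark so that the port is sealed again. Glass: press softly on vials and pockets, never let the vial fall over, and leave the other things where they are.

Things in the scene. Friction and masses are not known exactly. Their poses are not given: they have to be found in the camera images.
- magazine: Fixed light-tight vial magazine, 384 mm long (y). Origin on the worktop under the port's centre; x to its rear, y along the carrier's track to its left end, z up. White tunnel, 84 mm high, from x = -32 to 36 mm; in front of it an aluminium deck, 58 mm high, to x = -78 mm. A four-pocket carrier slides inside, hidden; exactly one pocket is empty (which one varies), the others hold vials like the fresh one.
- port (a point): Port: black square collar on the cover, 60x60 mm outside, opening 50x50 mm, straight above the magazine's origin. The point is the centre of the opening at the rim, 104 mm above the worktop; axes as the magazine's. At home the black seal block lies under it, top 28 mm under the rim; at a full pocket the stored vial's cap, also 28 mm under the rim.
- leaves (a point): Two sprung rubber leaves that close the port, hinged at its front and rear sides; the point is where they meet, 3 mm under the rim. They are 23 mm long, give way downward at about 1 to 2 N in all and spring shut again. They rub on a vial passing through, which may hang in them until pushed on down from above; closed fingertips fit through the port.
- carrier (a joint): Travel of the carrier in m: 0 = home (grip at the green mark; the start, an end stop), growing as the grip slides along the magazine's -y (right), to 0.163. Pocket 1 is under the port's centre at 0.046, pocket 2 at 0.084, pocket 3 at 0.122, pocket 4 at 0.160 (marked by 1, 2, 3, 4 black dots on the deck). Friction about 1.2 N, no detents; stays where it is left.
- grip (a point): Black upright grip blade of the carrier on the deck: 10 mm thick along the track (y), 20 mm wide (x), from 62 to 96 mm above the worktop. The point is its centre, 82 mm above the worktop, 54 mm in front of the port's centre line; axes as the magazine's. At home it stands 80 mm to the port's +y side.
- pocket1 (a point): Pocket 1, moves with the carrier: the point where the centre of a fully seated vial lies, 34 mm above the pocket's floor, 42 mm above the worktop. Pockets are square, 33x33 mm, 38 mm apart along y, 58 mm deep; their rounded edges are 38 mm under the port's rim (66 mm above the worktop). A stored vial's cap stands 10 mm above these edges.
- pocket2 (a point): Pocket 2, as pocket 1.
- pocket3 (a point): Pocket 3, as pocket 1.
- pocket4 (a point): Pocket 4, as pocket 1.
- cushion: Rubber-faced sprung cushion that is the floor of all four pockets, hidden; its top is 8 mm above the worktop; origin on the worktop under the seal block (moves with the carrier). What presses on a vial in a pocket presses on it: it gives way about 0.4 mm per N beyond 2 N, 4 mm at most. Up to 40 N is safe for the glass.
- vial_mid (a point): The fresh vial: amber bottle with white cap, 68 mm high, body 28 mm in diameter, cap 30 mm in diameter and 11 mm high, about 30 g, standing upright in the steel tray (170x260 mm, rim 24 mm high, floor 2 mm thick) to the left. The point is its centre, 34 mm above its foot; z is its axis.
- oil_bottle: Bystander: small bottle with black cap, 27 mm in diameter, 58 mm high, in the steel tray; origin at its foot.
- cup: Bystander: specimen cup with orange lid, 60 mm in diameter, 70 mm high, behind the magazine; origin at its foot.
- pen: Bystander: red and white marker pen, 135 mm long, lying in front of the magazine; origin under its middle.
Things that resemble listed ones, but are neither listed nor needed, are in the scene too. Leave any blue or yellow look-alike of the part that bears vial_mid alone.

How it is judged:
By the outcome, as a careful person would: the job done as asked, in the order asked, and still so for the second after the job is handed in, with the robot touching nothing.
It also fails if it takes over 72 s, if anything falls off the work surface, if the arm or the gripper's body presses on something with over 40 N, if the wrist force passes 120 N, or if a joint passes its speed limit or range.

## Working session

There is one attempt and no reset: what is moved stays moved. The work goes in short steps, Python scripts to look and compute and a tool call to move; the robot and the scene stay as the last step left them, time stands still between calls to the robot, and variables do not carry over. Pictures are saved under pics/ and viewed, about 8 in all and at most 12, crops included, and the job is handed in when it is done.

Besides the shell and the picture viewer there is one more tool, called after "Request:" as name(argument=value, ...) on one line, values as JSON. move_arm: Moves the arm, as the interface text tells. Its arguments: {"type":"object","properties":{"increments":{"type":"array"}},"required":["increments"]}

```bash
mkdir -p pics; cat > h.py <<'E'
import numpy as np, cv2
from workcell import bot
def shot(n,f=None):
    im,d=bot.camera(n)
    np.savez(f'pics/{f or n}.npz',im=im,d=d); cv2.imwrite(f'pics/{f or n}.png',im); return im,d
def ray(n,u,v):
    p=bot.camera_params(n);K=np.array(p['camera_matrix']);R=cv2.Rodrigues(np.array(p['rvec'],float))[0];t=np.array(p['tvec'],float).ravel()
    return R,t,np.linalg.inv(K)@[u,v,1]
def atz(n,u,v,z):
    R,t,r=ray(n,u,v);c=-R.T@t;w=R.T@r;return c+w*(z-c[2])/w[2]
def atd(n,u,v,d):
    R,t,r=ray(n,u,v);return R.T@(r*d-t)
def proj(n,P):
    p=bot.camera_params(n);return cv2.projectPoints(np.array(P,float).reshape(-1,1,3),np.array(p['rvec'],float),np.array(p['tvec'],float),np.array(p['camera_matrix']),None)[0].reshape(-1,2)
E
python3 - <<'E'
from h import *
a,_=shot('top','top0');b,_=shot('scene','scene0')
o=bot.get_obs();print({k:np.round(v,3) for k,v in o.items()})
for n in('top','scene'):
    p=bot.camera_params(n);print(n,p)
E
```

```text
{'clock': np.float64(0.1), 'joint_pos': array([ 1.323,  0.241,  0.004,  1.335, -0.   ,  1.571]), 'joint_vel': array([-0.002, -0.001,  0.004, -0.002,  0.   ,  0.002]), 'tau': array([-1.0000e-03, -3.7314e+01,  2.5301e+01,  1.1000e-02,  0.0000e+00,
        0.0000e+00]), 'eef_pos': array([0.122, 0.484, 0.23 ]), 'tool_rot': array([ 0.702, -0.087,  0.087, -0.701]), 'ft_force': array([ 0.656,  0.061, -0.536]), 'ft_torque': array([-0.009, -0.047,  0.007]), 'grip_width': np.float64(0.085)}
top {'camera_matrix': array([[452.91730213,   0.        , 319.63267255],
       [  0.        , 452.91730213, 199.21630377],
       [  0.        ,   0.        ,   1.        ]]), 'rvec': array([ 2.16018036, -2.16503182,  0.13156934]), 'tvec': array([0.24763868, 0.54867868, 1.08439377])}
scene {'camera_matrix': array([[436.70363627,   0.        , 317.9567103 ],
       [  0.        , 436.70363627, 196.79007331],
       [  0.        ,   0.        ,   1.        ]]), 'rvec': array([ 0.72809072, -2.3091632 ,  1.47427494]), 'tvec': array([0.5693691 , 0.13624202, 0.95768731])}
```

View pics/top0.png

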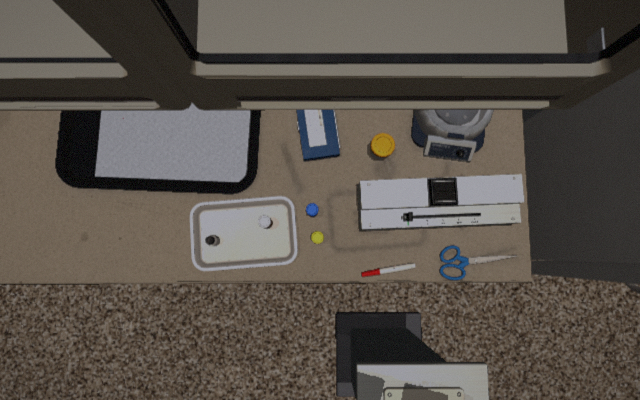

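View pics/scene0.png

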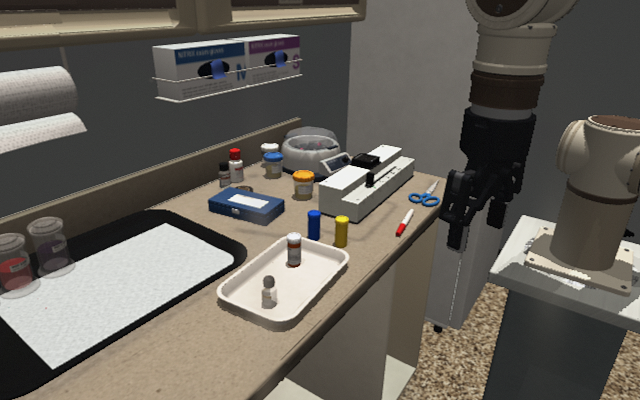

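```bash
python3 - <<'E'
from h import *
o=bot.get_obs();print(proj('top',[o['eef_pos'],[0,0,0],[.5,0,0],[.5,.3,0]]),proj('scene',[o['eef_pos'],[0,0,0]]))
z=np.load('pics/top0.npz');im=z['im'];d=z['d']
for nm,u,v,h in [('vial',266,221,.07),('collarc',443,192,.104),('grip',408,216,.096),('cupz',383,146,.07),('oil',212,241,.06),('magR',520,176,.084),('magL',361,181,.084),('blue',312,210,.06),('yel',317,238,.06)]:
    print(nm,atz('top',u,v,h).round(4),atd('top',u,v,d[v,u]).round(4))
c=cv2.resize(im[165:240,350:530],None,fx=4.4,fy=4.4,interpolation=cv2.INTER_CUBIC)
c2=cv2.resize(im[195:270,185:330],None,fx=4.4,fy=4.4,interpolation=cv2.INTER_CUBIC)
w=max(c.shape[1],c2.shape[1]);p=lambda a:cv2.copyMakeBorder(a,0,0,0,w-a.shape[1],0)
cv2.imwrite('pics/crop0.png',np.vstack([p(c),p(c2)])[:600,:800])
E
```

```text
[[196.50632021 408.45814559]
 [423.06359013 428.38219683]
 [417.26615445 219.87358449]
 [298.37571603 220.13415287]] [[472.63289529 245.87250752]
 [577.5879612  258.91618054]]
vial [0.4931 0.3735 0.07  ] [0.4931 0.3736 0.0693]
collarc [ 0.5569 -0.0384  0.104 ] [ 0.5571 -0.0388  0.1027]
grip [0.5021 0.0423 0.096 ] [0.5023 0.042  0.0943]
cupz [0.6738 0.0932 0.07  ] [0.6741 0.0931 0.0688]
oil [0.4465 0.5023 0.06  ] [0.4465 0.5017 0.0624]
magR [ 0.5974 -0.2278  0.084 ] [ 0.5977 -0.2283  0.0827]
magL [0.5862 0.1489 0.084 ] [0.5865 0.1486 0.0818]
blue [0.5199 0.2649 0.06  ] [0.5195 0.2648 0.0647]
yel [0.4531 0.253  0.06  ] [0.4528 0.253  0.0668]
```

View pics/crop0.png

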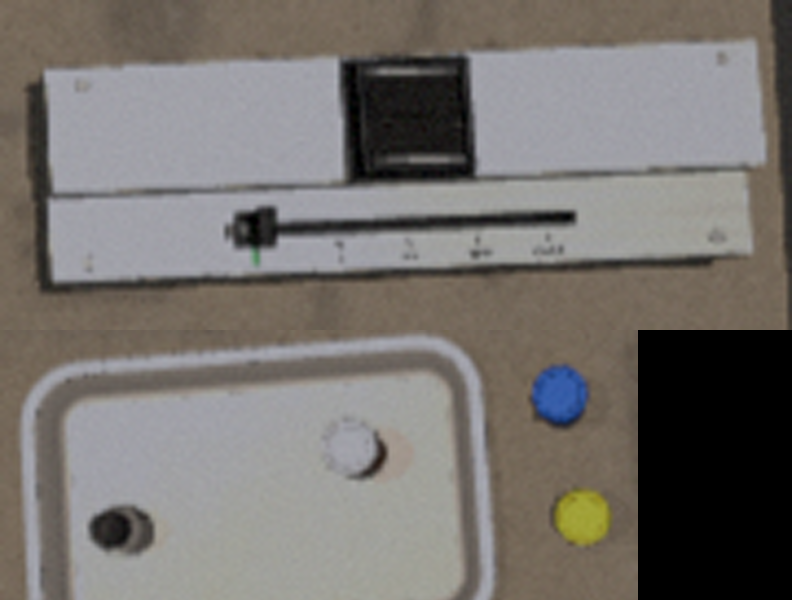

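```bash
python3 - <<'E'
from h import *
q=lambda a,b,z:atz('top',350+(a+.5)/4.4-.5,165+(b+.5)/4.4-.5,z)
TL,TR,BR,BL=[q(a,b,.084) for a,b in((45,72),(757,40),(765,162),(52,192))]
for P in(TL,TR,BR,BL):print(P.round(4))
yaw=[np.arctan2(-(A-B)[0],(A-B)[1]) for A,B in((TL,TR),(BL,BR))];print('yaw',yaw,'len',np.linalg.norm(TL-TR),np.linalg.norm(TL-BL))
# full cloud
z=np.load('pics/top0.npz');d=z['d'];im=z['im']
v,u=np.mgrid[150:280,180:540];R,t,_=ray('top',0,0)
K=np.array(bot.camera_params('top')['camera_matrix'])
pts=np.stack([(u-K[0,2])/K[0,0],(v-K[1,2])/K[1,1],np.ones(u.shape)],-1)*d[150:280,180:540,None]
W=(pts-t)@R
def box(m):
    p=W[m][:,:2].astype(np.float32);r=cv2.minAreaRect(p);return len(p),r,p.mean(0)
X,Y,Z=W[...,0],W[...,1],W[...,2]
print('cover',box((Z>.078)&(Z<.09)&(X>.5)&(abs(X-.56)<.08)&(Y<.2)))
print('collar',box((Z>.098)&(Z<.11)&(abs(X-.557)<.045)&(abs(Y+.04)<.045)))
print('grip',box((Z>.088)&(abs(X-.502)<.02)&(abs(Y-.042)<.03)))
print('vial',box((Z>.06)&(abs(X-.493)<.03)&(abs(Y-.374)<.03)))
print('tray',[box((Z>.016)&(Z<.03)&(abs(X-.46)<.15)&(abs(Y-.43)<.17))[1]])
E
```

```text
[0.5862 0.1516 0.084 ]
[ 0.6029 -0.232   0.084 ]
[ 0.5369 -0.2327  0.084 ]
[0.5216 0.1487 0.084 ]
yaw [np.float64(0.04353863174169838), np.float64(0.04011303342723546)] len 0.38396157424103633 0.06474632770877345
cover (3933, ((0.5500029921531677, -0.04129067063331604), (0.09183934330940247, 0.38421040773391724), 2.1896331310272217), array([ 0.5608053 , -0.03933439], dtype=float32))
collar (655, ((0.5597746968269348, -0.04060353338718414), (0.06075465306639671, 0.06111687421798706), 2.522249698638916), array([ 0.55920184, -0.04039009], dtype=float32))
grip (43, ((0.5021794438362122, 0.03739260882139206), (0.009479585103690624, 0.01861840859055519), 89.54961395263672), array([0.5021727 , 0.03759977], dtype=float32))
vial (131, ((0.49202534556388855, 0.3783389627933502), (0.02864864282310009, 0.028255069628357887), 44.49024200439453), array([0.49221748, 0.3783869 ], dtype=float32))
tray [((0.4936625063419342, 0.4209933876991272), (0.22989097237586975, 0.32212331891059875), 8.200077056884766)]
```

```bash
cat > go.py <<'E'
# python3 go.py x y z : prints the remaining shift in tool axes (scaled) and twist
import sys; from h import *
from scipy.spatial.transform import Rotation as Ro
P=np.array([.5598,-.0405]); a=.042; ex=np.array([np.cos(a),np.sin(a)]); ey=np.array([-ex[1],ex[0]])
def M(x,y): return P+ex*x+ey*y
def rep(tx,ty,tz):
    o=bot.get_obs();R=Ro.from_quat(o['tool_rot']).as_matrix();p=o['eef_pos']
    d=np.array([tx,ty,tz])-p
    jaw=R[:,2]; want=np.array([*ey,0]); want=want*np.sign(jaw@want)
    # turn about tool y taking jaw to want
    l=R.T@want; tw=np.arctan2(l[0],l[2])
    print('t%.2f'%o['clock'],'p',p.round(4),'F',np.round(o['ft_force'],2),'w %.4f'%o['grip_width'],'d_world',d.round(4),'lin_now',(R.T@d/.2).round(3),'twist',round(tw/2,3))
    Rf=R@Ro.from_rotvec([0,tw,0]).as_matrix(); print(' lin after twist',(Rf.T@d/.2).round(3),'j6',o['joint_pos'][5].round(3),'ydir',R[:,1].round(3)); print(Rf.round(2).tolist())
if __name__=='__main__': rep(*map(float,sys.argv[1:4]))
E
python3 - <<'E'
from go import *
g=M(-.054,.08);print(g,M(0,.034))
rep(*g,.16)
E
```

```text
[0.50248861 0.03716212] [ 0.55837242 -0.00652998]
t0.10 p [0.1225 0.4842 0.2305] F [ 0.66  0.06 -0.54] w 0.0852 d_world [ 0.38   -0.447  -0.0705] lin_now [ 2.39   0.356 -1.7  ] twist -0.145
 lin after twist [ 1.805  0.356 -2.312] j6 1.571 ydir [-0.    -0.002 -1.   ]
[[1.0, -0.0, -0.04], [0.04, -0.0, 1.0], [-0.0, -1.0, -0.0]]
```

Request:
move_arm(increments=[{"grip": 0.6, "linear": [0, 0, 0], "twist": -0.07}, {"grip": 0.6, "linear": [0, 0, 0], "twist": -0.07}, {"grip": 0.6, "linear": [0.15, 0, -0.19], "twist": 0}, {"grip": 0.6, "linear": [0.15, 0, -0.19], "twist": 0}, {"grip": 0.6, "linear": [0.15, 0, -0.19], "twist": 0}])

```text
clock: 0.6
eef_pos: [0.2163, 0.3746, 0.2273]
tool_rot: [0.709, 0.019, -0.021, -0.705]
ft_force: [0.6, 0.1, -0.5]
grip_width: 0.0344
```

Request:
move_arm(increments=[{"grip": 0.6, "linear": [0.15, 0, -0.19], "twist": 0}, {"grip": 0.6, "linear": [0.15, 0, -0.19], "twist": 0}, {"grip": 0.6, "linear": [0.15, 0, -0.19], "twist": 0}, {"grip": 0.6, "linear": [0.15, 0, -0.19], "twist": 0}, {"grip": 0.6, "linear": [0.15, 0, -0.19], "twist": 0}])

```text
clock: 1.1
eef_pos: [0.38, 0.1853, 0.2266]
tool_rot: [0.709, 0.02, -0.023, -0.704]
ft_force: [0.7, 1.4, -0.3]
grip_width: 0.0341
```

```bash
python3 go.py .5025 .0372 .13
```

```text
t1.10 p [0.38   0.1853 0.2266] F [ 0.66  1.38 -0.28] w 0.0341 d_world [ 0.1225 -0.1481 -0.0966] lin_now [ 0.569  0.486 -0.773] twist 0.009
 lin after twist [ 0.583  0.486 -0.762] j6 0.397 ydir [-0.004 -0.007 -1.   ]
[[1.0, -0.0, -0.04], [0.04, -0.01, 1.0], [-0.0, -1.0, -0.01]]
```

Request:
move_arm(increments=[{"grip": 0.6, "linear": [0.15, 0.08, -0.19], "twist": 0.009}, {"grip": 0.6, "linear": [0.15, 0.1, -0.19], "twist": 0}, {"grip": 0.6, "linear": [0.15, 0.1, -0.19], "twist": 0}, {"grip": 0.6, "linear": [0.13, 0.1, -0.18], "twist": 0}, {"grip": 0.6, "linear": [0.02, 0.1, -0.03], "twist": 0}])

```text
clock: 1.6
eef_pos: [0.5081, 0.0329, 0.1348]
tool_rot: [0.709, 0.014, -0.01, -0.705]
ft_force: [-0.7, -0.2, 0.1]
grip_width: 0.0341
```

Request:
move_arm(increments=[{"grip": 0.6, "linear": [0, 0, 0], "twist": 0}, {"grip": 0.6, "linear": [0, 0, 0], "twist": 0}, {"grip": 0.6, "linear": [0, 0, 0], "twist": 0}, {"grip": 0.6, "linear": [0, 0, 0], "twist": 0}, {"grip": 0.6, "linear": [0, 0, 0], "twist": 0}])

```text
clock: 2.1
eef_pos: [0.5055, 0.0334, 0.1336]
tool_rot: [0.709, 0.012, -0.012, -0.705]
ft_force: [0.0, 0.1, 0.4]
grip_width: 0.0341
```

```bash
python3 go.py .5025 .0372 .07;python3 - <<'E'
from h import *
a,_=shot('top','top1');b,_=shot('scene','scene1')
c=cv2.resize(a[150:250,340:540],None,fx=3.5,fy=3.5);d=cv2.resize(b[100:220,290:490],None,fx=3.5,fy=3.5)
cv2.imwrite('pics/c1.png',cv2.resize(np.vstack([c,d]),(545,600)))
E
```

```text
t2.10 p [0.5055 0.0334 0.1336] F [0.04 0.1  0.39] w 0.0341 d_world [-0.003   0.0038 -0.0636] lin_now [-0.014  0.318  0.021] twist -0.004
 lin after twist [-0.014  0.318  0.021] j6 0.035 ydir [-0.001 -0.005 -1.   ]
[[1.0, -0.0, -0.04], [0.04, -0.0, 1.0], [-0.0, -1.0, -0.0]]
```

View pics/c1.png

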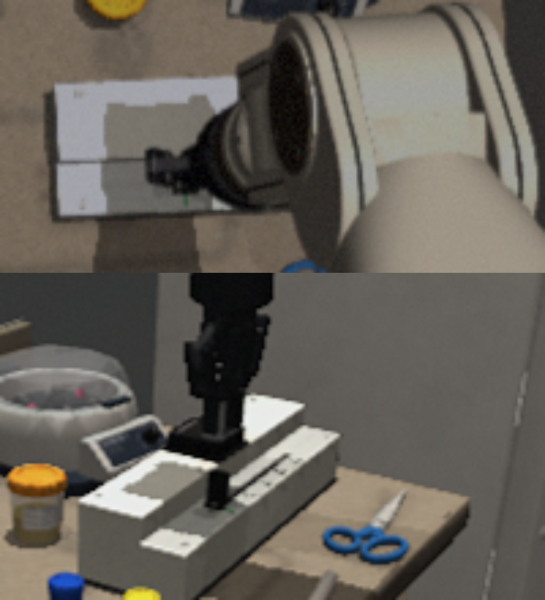

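```bash
python3 - <<'E'
from h import *
for n in('scene','top'): print(n,proj(n,[[.5055,.0334,.1336],[.5022,.0374,.096]]))
E
```

```text
scene [[370.30379306 158.06047666]
 [369.74736906 172.28147163]]
top [[415.28656617 213.13278479]
 [410.1279434  215.96946576]]
```

Request:
move_arm(increments=[{"grip": 0.6, "linear": [-0.014, 0, 0.02], "twist": -0.004}, {"grip": 0.6, "linear": [0, 0.1, 0], "twist": 0}, {"grip": 0.6, "linear": [0, 0.1, 0], "twist": 0}, {"grip": 0.6, "linear": [0, 0.08, 0], "twist": 0}, {"grip": 0.6, "linear": [0, 0, 0], "twist": 0}])

```text
clock: 2.7
eef_pos: [0.5035, 0.0397, 0.0789]
tool_rot: [0.708, 0.018, -0.015, -0.706]
ft_force: [-0.3, 0.2, -0.3]
grip_width: 0.0342
```

```bash
python3 go.py .5025 .0372 .07
```

```text
t2.70 p [0.5035 0.0397 0.0789] F [-0.27  0.24 -0.26] w 0.0342 d_world [-0.001  -0.0025 -0.0089] lin_now [-0.006  0.044 -0.012] twist 0.002
 lin after twist [-0.006  0.044 -0.012] j6 0.034 ydir [ 0.005 -0.004 -1.   ]
[[1.0, 0.01, -0.04], [0.04, -0.0, 1.0], [0.01, -1.0, -0.0]]
```

Request:
move_arm(increments=[{"grip": 0.6, "linear": [-0.005, 0.03, -0.012], "twist": 0}, {"grip": 0.6, "linear": [0, 0, 0], "twist": 0}, {"grip": 1, "linear": [0, 0, 0], "twist": 0}, {"grip": 1, "linear": [0, 0, 0], "twist": 0}, {"grip": 1, "linear": [0, 0, 0], "twist": 0}])

```text
clock: 3.2
eef_pos: [0.5035, 0.0376, 0.0748]
tool_rot: [0.708, 0.019, -0.014, -0.706]
ft_force: [1.5, 1.9, -6.4]
grip_width: 0.0084
```

```bash
python3 go.py .5025 .0372 .07
```

```text
t3.20 p [0.5035 0.0376 0.0748] F [ 1.49  1.94 -6.37] w 0.0084 d_world [-0.001  -0.0004 -0.0048] lin_now [-0.005  0.024 -0.002] twist 0.002
 lin after twist [-0.005  0.024 -0.002] j6 0.03 ydir [ 0.008 -0.003 -1.   ]
[[1.0, 0.01, -0.04], [0.04, -0.0, 1.0], [0.01, -1.0, -0.0]]
```

Request:
move_arm(increments=[{"grip": 1, "linear": [0, 0, -0.08], "twist": 0}, {"grip": 1, "linear": [0, 0, -0.08], "twist": 0}, {"grip": 1, "linear": [0, 0, -0.08], "twist": 0}, {"grip": 1, "linear": [0, 0, 0], "twist": 0}, {"grip": 1, "linear": [0, 0, 0], "twist": 0}])

```text
clock: 3.7
eef_pos: [0.5053, -0.0097, 0.0748]
tool_rot: [-0.707, -0.019, 0.014, 0.707]
ft_force: [-0.2, 1.4, -2.6]
grip_width: 0.0087
```

```bash
cat >> go.py <<'E'
E
python3 - <<'E'
from go import *
print(M(-.054,.034)+np.array([.001,.0004]))
rep(*(M(-.054,.034)+np.array([.001,.0004])),.0748)
E
```

```text
[ 0.50542004 -0.00839732]
t3.70 p [ 0.5053 -0.0097  0.0748] F [-0.18  1.36 -2.64] w 0.0087 d_world [ 0.0001  0.0013 -0.    ] lin_now [0.001 0.    0.006] twist 0.002
 lin after twist [0.001 0.    0.006] j6 -0.066 ydir [ 0.007  0.001 -1.   ]
[[1.0, 0.01, -0.04], [0.04, 0.0, 1.0], [0.01, -1.0, 0.0]]
```

Request:
move_arm(increments=[{"grip": 0.7, "linear": [0, 0, 0.006], "twist": 0}, {"grip": 0.7, "linear": [0, 0, 0], "twist": 0}, {"grip": 0.7, "linear": [0, -0.13, 0], "twist": 0}, {"grip": 0.7, "linear": [0, -0.13, 0], "twist": 0}, {"grip": 1, "linear": [0, -0.03, 0], "twist": 0}])

```text
clock: 4.2
eef_pos: [0.5045, -0.0053, 0.1342]
tool_rot: [-0.706, -0.02, 0.016, 0.708]
ft_force: [1.0, 0.7, 0.2]
grip_width: 0.0122
```

Request:
move_arm(increments=[{"grip": 1, "linear": [0.09, 0, -0.06], "twist": 0}, {"grip": 1, "linear": [0.09, 0, -0.06], "twist": 0}, {"grip": 1, "linear": [0.09, 0, -0.05], "twist": 0}, {"grip": 1, "linear": [0, 0, 0], "twist": 0}, {"grip": 1, "linear": [0, 0, 0], "twist": 0}])

```text
clock: 4.7
eef_pos: [0.5623, -0.0344, 0.1347]
tool_rot: [-0.706, -0.023, 0.017, 0.708]
ft_force: [-0.0, -0.2, -0.2]
grip_width: -0.0
```

```bash
python3 go.py .5598 -.0405 .08
```

```text
t4.70 p [ 0.5623 -0.0344  0.1347] F [-0.01 -0.18 -0.25] w -0.0000 d_world [-0.0025 -0.0061 -0.0547] lin_now [-0.017  0.273 -0.03 ] twist 0.008
 lin after twist [-0.016  0.273 -0.03 ] j6 -0.12 ydir [ 0.009  0.003 -1.   ]
[[1.0, 0.01, -0.04], [0.04, 0.0, 1.0], [0.01, -1.0, 0.0]]
```

Request:
move_arm(increments=[{"grip": 1, "linear": [-0.015, 0, -0.03], "twist": 0.008}, {"grip": 1, "linear": [0, 0.08, 0], "twist": 0}, {"grip": 1, "linear": [0, 0.08, 0], "twist": 0}, {"grip": 1, "linear": [0, 0.08, 0], "twist": 0}, {"grip": 1, "linear": [0, 0.01, 0], "twist": 0}])

```text
clock: 5.2
eef_pos: [0.556, -0.0398, 0.0838]
tool_rot: [-0.706, -0.017, 0.011, 0.708]
ft_force: [-0.6, -0.9, 0.5]
grip_width: -0.0004
```

```bash
python3 go.py .5598 -.0405 .072
```

```text
t5.20 p [ 0.556  -0.0398  0.0838] F [-0.63 -0.86  0.53] w -0.0004 d_world [ 0.0038 -0.0007 -0.0118] lin_now [ 0.018  0.059 -0.005] twist -0.001
 lin after twist [ 0.018  0.059 -0.005] j6 -0.113 ydir [ 0.008  0.002 -1.   ]
[[1.0, 0.01, -0.04], [0.04, 0.0, 1.0], [0.01, -1.0, 0.0]]
```

Request:
move_arm(increments=[{"grip": 1, "linear": [0.015, 0.02, 0], "twist": 0}, {"grip": 1, "linear": [0, 0.02, 0], "twist": 0}, {"grip": 1, "linear": [0, 0.015, 0], "twist": 0}, {"grip": 1, "linear": [0, 0, 0], "twist": 0}, {"grip": 1, "linear": [0, 0, 0], "twist": 0}])

```text
clock: 5.7
eef_pos: [0.5587, -0.0395, 0.0748]
tool_rot: [-0.706, -0.017, 0.011, 0.708]
ft_force: [-1.8, -0.4, 0.3]
grip_width: 0.0002
```

Request:
move_arm(increments=[{"grip": 1, "linear": [0, 0.015, 0], "twist": 0}, {"grip": 1, "linear": [0, 0.015, 0], "twist": 0}, {"grip": 1, "linear": [0, 0, 0], "twist": 0}, {"grip": 1, "linear": [0, 0, 0], "twist": 0}, {"grip": 1, "linear": [0, 0, 0], "twist": 0}])

```text
clock: 6.2
eef_pos: [0.5608, -0.0394, 0.0749]
tool_rot: [-0.706, -0.02, 0.008, 0.708]
ft_force: [-1.4, -0.0, 2.3]
grip_width: -0.0003
```

Request:
move_arm(increments=[{"grip": 1, "linear": [0, 0, 0], "twist": 0}, {"grip": 1, "linear": [0, 0, 0], "twist": 0}, {"grip": 1, "linear": [0, 0, 0], "twist": 0}, {"grip": 1, "linear": [0, 0.02, 0], "twist": 0}, {"grip": 1, "linear": [0, 0.02, 0], "twist": 0}])

```text
clock: 6.7
eef_pos: [0.5611, -0.0394, 0.0721]
tool_rot: [-0.706, -0.021, 0.007, 0.708]
ft_force: [-15.7, 0.8, 43.6]
grip_width: 0.0002
```

Request:
move_arm(increments=[{"grip": 1, "linear": [0, -0.12, 0], "twist": 0}, {"grip": 1, "linear": [0, -0.16, 0], "twist": 0}, {"grip": 0.7, "linear": [-0.09, 0, 0.055], "twist": 0}, {"grip": 0.7, "linear": [-0.09, 0, 0.055], "twist": 0}, {"grip": 0.7, "linear": [-0.09, 0, 0.055], "twist": 0}])

```text
clock: 7.2
eef_pos: [0.5074, -0.0091, 0.129]
tool_rot: [-0.706, -0.022, 0.004, 0.707]
ft_force: [0.1, 0.1, -0.4]
grip_width: 0.0259
```

```bash
python3 go.py .5045 -.0088 .073;  python3 - <<'E'
from h import *
b,_=shot('scene','scene2')
cv2.imwrite('pics/c2.png',cv2.resize(b[110:210,300:450],None,fx=5,fy=5,interpolation=cv2.INTER_CUBIC))
E
```

```text
t7.20 p [ 0.5074 -0.0091  0.129 ] F [ 0.14  0.14 -0.35] w 0.0259 d_world [-0.0029  0.0003 -0.056 ] lin_now [-0.022  0.28   0.002] twist -0.002
 lin after twist [-0.022  0.28   0.002] j6 -0.057 ydir [ 0.025  0.002 -1.   ]
[[1.0, 0.02, -0.04], [0.04, 0.0, 1.0], [0.03, -1.0, 0.0]]
```

View pics/c2.png

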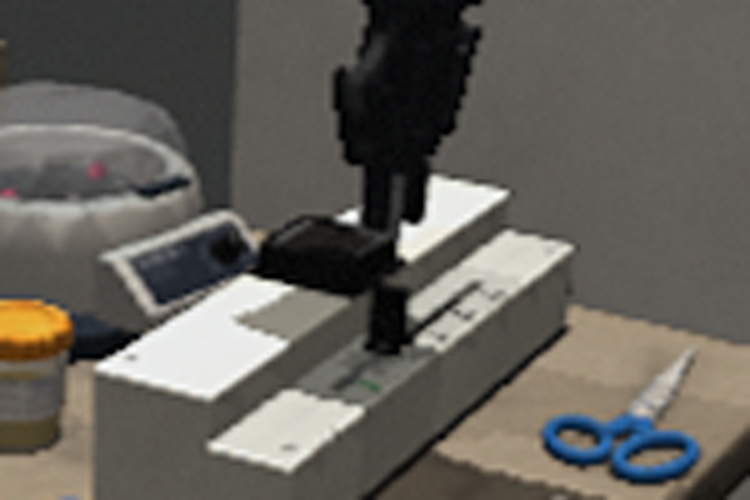

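Request:
move_arm(increments=[{"grip": 0.7, "linear": [-0.022, 0, 0], "twist": 0}, {"grip": 0.7, "linear": [0, 0.1, 0], "twist": 0}, {"grip": 0.7, "linear": [0, 0.1, 0], "twist": 0}, {"grip": 0.7, "linear": [0, 0.07, 0], "twist": 0}, {"grip": 0.7, "linear": [0, 0, 0], "twist": 0}])

```text
clock: 7.75
eef_pos: [0.5023, -0.0083, 0.072]
tool_rot: [-0.706, -0.022, 0.006, 0.708]
ft_force: [-0.1, 0.9, -0.2]
grip_width: 0.0257
```

Request:
move_arm(increments=[{"grip": 1, "linear": [0, 0, 0], "twist": 0}, {"grip": 1, "linear": [0, 0, 0], "twist": 0}, {"grip": 1, "linear": [0, 0, -0.06], "twist": 0}, {"grip": 1, "linear": [0, 0, -0.06], "twist": 0}, {"grip": 1, "linear": [0, 0, 0], "twist": 0}])

```text
clock: 8.25
eef_pos: [0.5036, -0.0344, 0.0719]
tool_rot: [-0.706, -0.022, 0.006, 0.708]
ft_force: [-0.6, -0.3, -4.5]
grip_width: 0.0089
```

```bash
python3 - <<'E'
from go import *
rep(*(M(-.054,-.004)+np.array([.001,.0004])),.0748)
E
```

```text
t8.25 p [ 0.5036 -0.0344  0.0719] F [-0.59 -0.26 -4.46] w 0.0089 d_world [ 0.0034 -0.012   0.0029] lin_now [ 0.015 -0.014 -0.061] twist -0.001
 lin after twist [ 0.015 -0.014 -0.061] j6 -0.11 ydir [ 0.022  0.002 -1.   ]
[[1.0, 0.02, -0.04], [0.04, 0.0, 1.0], [0.02, -1.0, 0.0]]
```

Request:
move_arm(increments=[{"grip": 1, "linear": [0, 0, -0.06], "twist": 0}, {"grip": 1, "linear": [0, 0, 0], "twist": 0}, {"grip": 1, "linear": [0, 0, 0], "twist": 0}, {"grip": 0.7, "linear": [0, 0, 0], "twist": 0}, {"grip": 0.7, "linear": [0, 0, 0], "twist": 0}])

```text
clock: 8.75
eef_pos: [0.5052, -0.0488, 0.0729]
tool_rot: [-0.706, -0.022, 0.004, 0.707]
ft_force: [-0.0, -0.5, -0.8]
grip_width: 0.0257
```

Request:
move_arm(increments=[{"grip": 0.7, "linear": [0, -0.13, 0], "twist": 0}, {"grip": 0.7, "linear": [0, -0.16, 0], "twist": 0}, {"grip": 1, "linear": [0.13, 0, 0], "twist": 0}, {"grip": 1, "linear": [0.13, 0, 0.01], "twist": 0}, {"grip": 1, "linear": [0, 0, 0], "twist": 0}])

```text
clock: 9.25
eef_pos: [0.5589, -0.0439, 0.1383]
tool_rot: [-0.707, -0.025, 0.003, 0.707]
ft_force: [-0.1, -0.2, -0.3]
grip_width: 0.0004
```

```bash
python3 go.py .5598 -.0405 .08
```

```text
t9.25 p [ 0.5589 -0.0439  0.1383] F [-0.06 -0.24 -0.31] w 0.0004 d_world [ 0.0009  0.0034 -0.0583] lin_now [-0.004  0.292  0.017] twist -0.001
 lin after twist [-0.004  0.292  0.017] j6 -0.12 ydir [ 0.032  0.001 -0.999]
[[1.0, 0.03, -0.04], [0.04, 0.0, 1.0], [0.03, -1.0, -0.0]]
```

Request:
move_arm(increments=[{"grip": 1, "linear": [0, 0.07, 0.016], "twist": 0}, {"grip": 1, "linear": [0, 0.07, 0], "twist": 0}, {"grip": 1, "linear": [0, 0.07, 0], "twist": 0}, {"grip": 1, "linear": [0, 0.07, 0], "twist": 0}, {"grip": 1, "linear": [0, 0, 0], "twist": 0}])

```text
clock: 9.75
eef_pos: [0.562, -0.0396, 0.0842]
tool_rot: [0.707, 0.028, -0.001, -0.707]
ft_force: [-1.5, 0.1, 1.0]
grip_width: -0.0002
```

Request:
move_arm(increments=[{"grip": 1, "linear": [0, 0.01, 0], "twist": 0}, {"grip": 1, "linear": [0, 0.01, 0], "twist": 0}, {"grip": 1, "linear": [0, 0.01, 0], "twist": 0}, {"grip": 1, "linear": [0, 0.01, 0], "twist": 0}, {"grip": 1, "linear": [0, 0, 0], "twist": 0}])

```text
clock: 10.25
eef_pos: [0.5636, -0.0395, 0.0791]
tool_rot: [0.707, 0.03, 0.0, -0.706]
ft_force: [0.4, -0.1, -0.9]
grip_width: -0.0001
```

Request:
move_arm(increments=[{"grip": 1, "linear": [-0.01, 0.012, 0], "twist": 0}, {"grip": 1, "linear": [-0.005, 0.012, 0], "twist": 0}, {"grip": 1, "linear": [0, 0.012, 0], "twist": 0}, {"grip": 1, "linear": [0, 0.012, 0], "twist": 0}, {"grip": 1, "linear": [0, 0, 0], "twist": 0}])

```text
clock: 10.75
eef_pos: [0.5637, -0.0402, 0.0735]
tool_rot: [0.708, 0.033, 0.003, -0.706]
ft_force: [-1.5, 0.9, 5.2]
grip_width: 0.0003
```

Request:
move_arm(increments=[{"grip": 1, "linear": [0, 0, 0], "twist": 0}, {"grip": 1, "linear": [0, 0, 0], "twist": 0}, {"grip": 1, "linear": [0, 0, 0], "twist": 0}, {"grip": 1, "linear": [0, 0.008, 0], "twist": 0}, {"grip": 1, "linear": [0, 0.008, 0], "twist": 0}])

```text
clock: 11.25
eef_pos: [0.5646, -0.0402, 0.073]
tool_rot: [0.708, 0.034, 0.004, -0.706]
ft_force: [-3.4, 0.4, 11.9]
grip_width: 0.0003
```

```bash
python3 - <<'E'
from go import *
rep(*(M(-.054,-.004)+np.array([.001,-.002])),.073)
E
```

```text
t11.25 p [ 0.5646 -0.0402  0.073 ] F [-3.38  0.37 11.9 ] w 0.0003 d_world [-0.0576 -0.0086 -0.    ] lin_now [-0.289 -0.016 -0.031] twist 0.0
 lin after twist [-0.289 -0.016 -0.031] j6 -0.114 ydir [ 0.055 -0.001 -0.999]
[[1.0, 0.05, -0.04], [0.04, -0.0, 1.0], [0.05, -1.0, -0.0]]
```

Request:
move_arm(increments=[{"grip": 1, "linear": [0, -0.12, 0], "twist": 0}, {"grip": 1, "linear": [0, -0.14, 0], "twist": 0}, {"grip": 0.7, "linear": [-0.13, 0, -0.015], "twist": 0}, {"grip": 0.7, "linear": [-0.13, 0, -0.015], "twist": 0}, {"grip": 0.7, "linear": [0, 0, 0], "twist": 0}])

```text
clock: 11.75
eef_pos: [0.5066, -0.0484, 0.1199]
tool_rot: [0.708, 0.032, 0.002, -0.706]
ft_force: [0.2, 0.2, 0.3]
grip_width: 0.0257
```

```bash
python3 - <<'E'
from go import *
rep(*(M(-.054,-.004)+np.array([.001,-.002])),.073)
E
```

```text
t11.75 p [ 0.5066 -0.0484  0.1199] F [0.22 0.15 0.28] w 0.0257 d_world [ 0.0004 -0.0004 -0.0469] lin_now [-0.009  0.234 -0.001] twist 0.0
 lin after twist [-0.009  0.234 -0.001] j6 -0.139 ydir [ 0.047 -0.002 -0.999]
[[1.0, 0.05, -0.04], [0.04, -0.0, 1.0], [0.05, -1.0, -0.0]]
```

Request:
move_arm(increments=[{"grip": 0.7, "linear": [-0.009, 0.1, 0], "twist": 0}, {"grip": 0.7, "linear": [0, 0.1, 0], "twist": 0}, {"grip": 0.7, "linear": [0, 0.03, 0], "twist": 0}, {"grip": 1, "linear": [0, 0, 0], "twist": 0}, {"grip": 1, "linear": [0, 0, 0], "twist": 0}])

```text
clock: 12.25
eef_pos: [0.5076, -0.0487, 0.0718]
tool_rot: [0.708, 0.031, 0.002, -0.706]
ft_force: [-2.2, -0.3, 5.6]
grip_width: 0.0089
```

Request:
move_arm(increments=[{"grip": 1, "linear": [0.02, 0, -0.06], "twist": 0}, {"grip": 1, "linear": [0.02, 0, -0.06], "twist": 0}, {"grip": 1, "linear": [0.02, 0, -0.05], "twist": 0}, {"grip": 1, "linear": [0.02, 0, 0], "twist": 0}, {"grip": 1, "linear": [0.02, 0, 0], "twist": 0}])

```text
clock: 12.75
eef_pos: [0.5085, -0.0816, 0.0718]
tool_rot: [-0.707, -0.016, 0.012, 0.707]
ft_force: [-11.2, 1.3, 5.4]
grip_width: 0.0088
```

```bash
python3 - <<'E'
from go import *
rep(*(M(-.054,-.042)+np.array([.001,0])),.073)
E
```

```text
t12.75 p [ 0.5085 -0.0816  0.0718] F [-11.18   1.33   5.43] w 0.0088 d_world [ 0.0001 -0.0031  0.0012] lin_now [-0.    -0.006 -0.015] twist -0.001
 lin after twist [-0.    -0.006 -0.015] j6 -0.2 ydir [ 0.006  0.001 -1.   ]
[[1.0, 0.01, -0.04], [0.04, 0.0, 1.0], [0.01, -1.0, 0.0]]
```

Request:
move_arm(increments=[{"grip": 1, "linear": [0.02, 0, -0.012], "twist": 0}, {"grip": 1, "linear": [0.01, 0, 0], "twist": 0}, {"grip": 1, "linear": [0, 0, 0], "twist": 0}, {"grip": 0.7, "linear": [0, 0, 0], "twist": 0}, {"grip": 0.7, "linear": [0, 0, 0], "twist": 0}])

```text
clock: 13.25
eef_pos: [0.5099, -0.0843, 0.0728]
tool_rot: [-0.706, -0.013, 0.015, 0.707]
ft_force: [0.9, -0.2, 0.0]
grip_width: 0.0259
```

Request:
move_arm(increments=[{"grip": 0.7, "linear": [0, -0.13, 0], "twist": 0}, {"grip": 0.7, "linear": [0, -0.14, 0], "twist": 0}, {"grip": 1, "linear": [0.12, 0, 0.1], "twist": 0}, {"grip": 1, "linear": [0.12, 0, 0.1], "twist": 0}, {"grip": 1, "linear": [0, 0, 0], "twist": 0}])

```text
clock: 13.75
eef_pos: [0.5614, -0.0421, 0.1323]
tool_rot: [-0.707, -0.015, 0.011, 0.707]
ft_force: [-0.1, 0.2, -0.3]
grip_width: -0.0003
```

```bash
python3 go.py .5598 -.0405 .08
```

```text
t13.75 p [ 0.5614 -0.0421  0.1323] F [-0.11  0.2  -0.26] w -0.0003 d_world [-0.0016  0.0016 -0.0523] lin_now [-0.009  0.261  0.008] twist -0.002
 lin after twist [-0.009  0.261  0.008] j6 -0.113 ydir [ 0.005  0.001 -1.   ]
[[1.0, 0.01, -0.04], [0.04, 0.0, 1.0], [0.01, -1.0, 0.0]]
```

Request:
move_arm(increments=[{"grip": 1, "linear": [-0.008, 0.07, 0.008], "twist": 0}, {"grip": 1, "linear": [0, 0.07, 0], "twist": 0}, {"grip": 1, "linear": [0, 0.07, 0], "twist": 0}, {"grip": 1, "linear": [0, 0.05, 0], "twist": 0}, {"grip": 1, "linear": [0, 0, 0], "twist": 0}])

```text
clock: 14.25
eef_pos: [0.5638, -0.0404, 0.082]
tool_rot: [0.707, 0.019, -0.009, -0.707]
ft_force: [1.4, -0.7, -1.4]
grip_width: 0.0001
```

Request:
move_arm(increments=[{"grip": 1, "linear": [0, 0.012, 0], "twist": 0}, {"grip": 1, "linear": [0, 0.012, 0], "twist": 0}, {"grip": 1, "linear": [0, 0.012, 0], "twist": 0}, {"grip": 1, "linear": [0, 0.012, 0], "twist": 0}, {"grip": 1, "linear": [0, 0, 0], "twist": 0}])

```text
clock: 14.75
eef_pos: [0.5649, -0.0411, 0.0738]
tool_rot: [0.707, 0.02, -0.008, -0.706]
ft_force: [1.0, 0.1, -0.5]
grip_width: 0.0
```

Request:
move_arm(increments=[{"grip": 1, "linear": [-0.02, 0.012, 0], "twist": 0}, {"grip": 1, "linear": [0, 0.012, 0], "twist": 0}, {"grip": 1, "linear": [0, 0.012, 0], "twist": 0}, {"grip": 1, "linear": [0, 0, 0], "twist": 0}, {"grip": 1, "linear": [0, 0, 0], "twist": 0}])

```text
clock: 15.25
eef_pos: [0.5609, -0.0413, 0.0659]
tool_rot: [0.707, 0.02, -0.008, -0.706]
ft_force: [0.1, -0.4, 0.6]
grip_width: 0.0004
```

Request:
move_arm(increments=[{"grip": 1, "linear": [0, -0.15, 0], "twist": 0}, {"grip": 1, "linear": [0, -0.2, 0], "twist": 0}, {"grip": 1, "linear": [0, -0.1, 0.05], "twist": 0}, {"grip": 0.4, "linear": [-0.03, 0, 0.2], "twist": 0}, {"grip": 0.4, "linear": [-0.03, 0, 0.21], "twist": 0}])

```text
clock: 15.75
eef_pos: [0.5431, 0.0479, 0.1574]
tool_rot: [0.708, 0.015, -0.005, -0.706]
ft_force: [0.6, -0.4, -0.5]
grip_width: 0.0282
```

Request:
move_arm(increments=[{"grip": 0.4, "linear": [-0.03, 0, 0.22], "twist": 0}, {"grip": 0.4, "linear": [-0.03, 0, 0.22], "twist": 0}, {"grip": 0.4, "linear": [-0.03, 0, 0.22], "twist": 0}, {"grip": 0.4, "linear": [-0.03, 0, 0.22], "twist": 0}, {"grip": 0.4, "linear": [-0.03, 0, 0.22], "twist": 0}])

```text
clock: 16.25
eef_pos: [0.5057, 0.2739, 0.1583]
tool_rot: [0.707, 0.015, -0.003, -0.707]
ft_force: [1.2, 0.2, 0.7]
grip_width: 0.0512
```

```bash
python3 go.py .492 .378 .12
```

```text
t16.25 p [0.5057 0.2739 0.1583] F [1.15 0.23 0.71] w 0.0512 d_world [-0.0137  0.1041 -0.0383] lin_now [-0.059  0.19   0.522] twist -0.008
 lin after twist [-0.05   0.19   0.523] j6 0.476 ydir [ 0.018 -0.001 -1.   ]
[[1.0, 0.02, -0.04], [0.04, -0.0, 1.0], [0.02, -1.0, -0.0]]
```

Request:
move_arm(increments=[{"grip": 0.4, "linear": [-0.03, 0, 0.2], "twist": -0.008}, {"grip": 0.4, "linear": [-0.02, 0.03, 0.2], "twist": 0}, {"grip": 0.4, "linear": [0, 0.08, 0.07], "twist": 0}, {"grip": 0.4, "linear": [0, 0.06, 0], "twist": 0}, {"grip": 0.4, "linear": [0, 0, 0], "twist": 0}])

```text
clock: 16.75
eef_pos: [0.4899, 0.3767, 0.1218]
tool_rot: [0.707, 0.024, -0.011, -0.707]
ft_force: [0.0, 0.1, -0.2]
grip_width: 0.0514
```

```bash
python3 go.py .492 .378 .055;  python3 - <<'E'
from h import *
b,_=shot('scene','scene3');a,_=shot('top','top3')
print(proj('scene',[[.492,.378,.07],[.492,.378,.002]]),proj('top',[[.492,.378,.07]]),'tcp',proj('scene',bot.get_obs()['eef_pos']))
c=cv2.resize(b[190:290,240:340],None,fx=4,fy=4,interpolation=cv2.INTER_CUBIC);d=cv2.resize(a[180:280,220:320],None,fx=4,fy=4)
cv2.imwrite('pics/c3.png',np.hstack([c,d]))
E
```

```text
t16.75 p [0.4899 0.3767 0.1218] F [ 0.03  0.08 -0.17] w 0.0514 d_world [ 0.0021  0.0013 -0.0668] lin_now [0.005 0.334 0.007] twist 0.004
 lin after twist [0.005 0.334 0.007] j6 0.61 ydir [ 0.018 -0.    -1.   ]
[[1.0, 0.02, -0.04], [0.04, -0.0, 1.0], [0.02, -1.0, -0.0]]
[[293.98420677 235.2352566 ]
 [294.25632822 263.15727475]] [[264.10867322 221.46824801]] tcp [[294.65507881 211.73315613]]
```

View pics/c3.png

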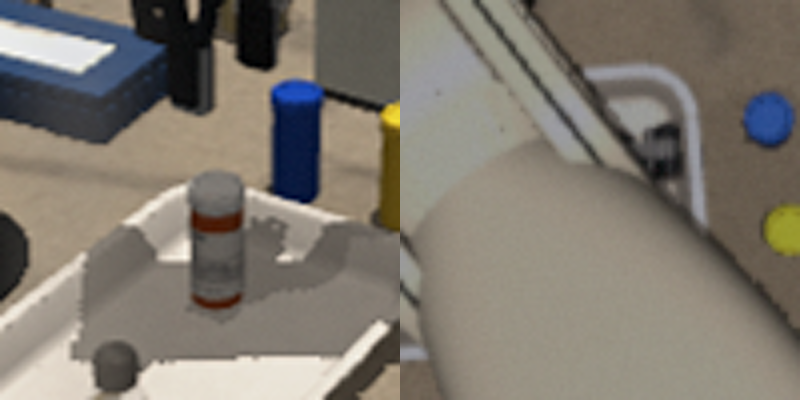

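Request:
move_arm(increments=[{"grip": 0.4, "linear": [0.01, 0, 0.007], "twist": 0.004}, {"grip": 0.4, "linear": [0, 0.1, 0], "twist": 0}, {"grip": 0.4, "linear": [0, 0.1, 0], "twist": 0}, {"grip": 0.4, "linear": [0, 0.1, 0], "twist": 0}, {"grip": 0.4, "linear": [0, 0.02, 0], "twist": 0}])

```text
clock: 17.35
eef_pos: [0.501, 0.3733, 0.0643]
tool_rot: [-0.705, -0.02, -0.0, 0.709]
ft_force: [-0.7, 0.1, -0.4]
grip_width: 0.0513
```

```bash
python3 go.py .492 .378 .055
```

```text
t17.35 p [0.501  0.3733 0.0643] F [-0.75  0.12 -0.38] w 0.0513 d_world [-0.009   0.0047 -0.0093] lin_now [-0.046  0.045  0.024] twist -0.007
 lin after twist [-0.045  0.045  0.025] j6 0.618 ydir [ 0.029  0.006 -1.   ]
[[1.0, 0.03, -0.04], [0.04, 0.01, 1.0], [0.03, -1.0, 0.0]]
```

Request:
move_arm(increments=[{"grip": 0.4, "linear": [-0.045, 0, 0.024], "twist": -0.007}, {"grip": 0.4, "linear": [0, 0.025, 0], "twist": 0}, {"grip": 0.4, "linear": [0, 0.015, 0], "twist": 0}, {"grip": 0.4, "linear": [0, 0, 0], "twist": 0}, {"grip": 0.4, "linear": [0, 0, 0], "twist": 0}])

```text
clock: 17.85
eef_pos: [0.4941, 0.378, 0.0598]
tool_rot: [-0.704, -0.026, 0.002, 0.71]
ft_force: [-0.5, -0.1, -0.5]
grip_width: 0.0509
```

```bash
python3 go.py .492 .378 .055
```

```text
t17.85 p [0.4941 0.378  0.0598] F [-0.47 -0.06 -0.49] w 0.0509 d_world [-0.0021  0.     -0.0048] lin_now [-0.011  0.024  0.   ] twist -0.001
 lin after twist [-0.011  0.024  0.   ] j6 0.619 ydir [ 0.033  0.009 -0.999]
[[1.0, 0.03, -0.04], [0.04, 0.01, 1.0], [0.03, -1.0, 0.01]]
```

Request:
move_arm(increments=[{"grip": 0.4, "linear": [-0.012, 0.025, 0], "twist": 0}, {"grip": 0.4, "linear": [0, 0, 0], "twist": 0}, {"grip": 0.8, "linear": [0, 0, 0], "twist": 0}, {"grip": 0.8, "linear": [0, 0, 0], "twist": 0}, {"grip": 0.8, "linear": [0, 0, 0], "twist": 0}])

```text
clock: 18.35
eef_pos: [0.4923, 0.3787, 0.0555]
tool_rot: [-0.703, -0.027, 0.002, 0.71]
ft_force: [0.3, -0.6, -0.2]
grip_width: 0.0275
```

```bash
python3 go.py .492 .378 .12
```

```text
t18.35 p [0.4923 0.3787 0.0555] F [ 0.33 -0.59 -0.17] w 0.0275 d_world [-0.0003 -0.0007  0.0645] lin_now [ 0.01  -0.322 -0.   ] twist -0.001
 lin after twist [ 0.01  -0.322 -0.   ] j6 0.621 ydir [ 0.035  0.011 -0.999]
[[1.0, 0.04, -0.04], [0.04, 0.01, 1.0], [0.04, -1.0, 0.01]]
```

Request:
move_arm(increments=[{"grip": 0.8, "linear": [0, -0.08, 0], "twist": 0}, {"grip": 0.8, "linear": [0, -0.16, 0], "twist": 0}, {"grip": 0.8, "linear": [0, -0.18, 0], "twist": 0}, {"grip": 0.8, "linear": [0, -0.18, 0], "twist": 0}, {"grip": 0.8, "linear": [0, -0.1, 0], "twist": 0}])

```text
clock: 18.85
eef_pos: [0.4843, 0.3746, 0.1937]
tool_rot: [-0.706, -0.023, 0.006, 0.708]
ft_force: [-0.4, 0.4, -0.4]
grip_width: 0.0271
```

```bash
python3 go.py .5598 -.0405 .19;  python3 - <<'E'
from h import *
b,_=shot('scene','scene4')
cv2.imwrite('pics/c4.png',cv2.resize(b[120:290,240:340],None,fx=3.5,fy=3.5,interpolation=cv2.INTER_CUBIC))
E
```

```text
t18.85 p [0.4843 0.3746 0.1937] F [-0.37  0.42 -0.42] w 0.0271 d_world [ 0.0755 -0.4151 -0.0037] lin_now [ 0.293  0.023 -2.089] twist -0.001
 lin after twist [ 0.289  0.023 -2.09 ] j6 0.625 ydir [ 0.024  0.002 -1.   ]
[[1.0, 0.02, -0.04], [0.04, 0.0, 1.0], [0.02, -1.0, 0.0]]
```

View pics/c4.png

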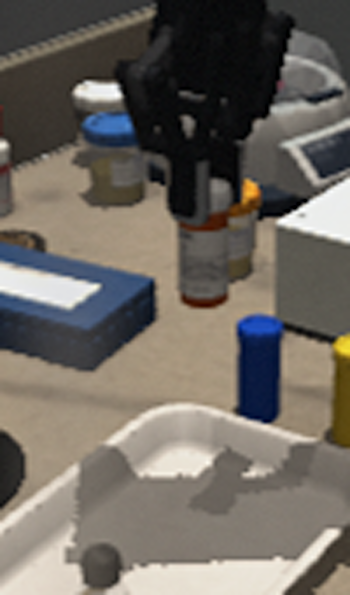

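Request:
move_arm(increments=[{"grip": 0.8, "linear": [0.02, 0, -0.12], "twist": 0}, {"grip": 0.8, "linear": [0.03, 0, -0.2], "twist": 0}, {"grip": 0.8, "linear": [0.03, 0, -0.2], "twist": 0}, {"grip": 0.8, "linear": [0.03, 0, -0.2], "twist": 0}, {"grip": 0.8, "linear": [0.03, 0, -0.2], "twist": 0}])

```text
clock: 19.4
eef_pos: [0.5219, 0.1937, 0.1962]
tool_rot: [-0.704, -0.029, 0.007, 0.71]
ft_force: [0.7, -1.3, -0.1]
grip_width: 0.0271
```

Request:
move_arm(increments=[{"grip": 0.8, "linear": [0.03, 0, -0.2], "twist": 0}, {"grip": 0.8, "linear": [0.03, 0, -0.2], "twist": 0}, {"grip": 0.8, "linear": [0.03, 0, -0.2], "twist": 0}, {"grip": 0.8, "linear": [0.03, 0, -0.18], "twist": 0}, {"grip": 0.8, "linear": [0.01, 0, -0.1], "twist": 0}])

```text
clock: 19.9
eef_pos: [0.5563, 0.0093, 0.1925]
tool_rot: [-0.704, -0.027, 0.007, 0.709]
ft_force: [0.4, -0.2, -0.2]
grip_width: 0.0267
```

```bash
python3 go.py .5598 -.0405 .17
```

```text
t19.90 p [0.5563 0.0093 0.1925] F [ 0.38 -0.17 -0.18] w 0.0267 d_world [ 0.0035 -0.0498 -0.0225] lin_now [ 0.002  0.111 -0.25 ] twist 0.003
 lin after twist [ 0.004  0.111 -0.25 ] j6 -0.036 ydir [ 0.029  0.008 -1.   ]
[[1.0, 0.03, -0.04], [0.04, 0.01, 1.0], [0.03, -1.0, 0.01]]
```

Request:
move_arm(increments=[{"grip": 0.8, "linear": [0, 0, -0.13], "twist": 0.003}, {"grip": 0.8, "linear": [0, 0, -0.11], "twist": 0}, {"grip": 0.8, "linear": [0, 0.02, 0], "twist": 0}, {"grip": 0.8, "linear": [0, 0, 0], "twist": 0}, {"grip": 0.8, "linear": [0, 0, 0], "twist": 0}])

```text
clock: 20.4
eef_pos: [0.5573, -0.0438, 0.1845]
tool_rot: [-0.704, -0.021, 0.004, 0.71]
ft_force: [-0.5, 1.0, -0.5]
grip_width: 0.0271
```

```bash
python3 go.py .5598 -.0405 .17
```

```text
t20.40 p [ 0.5573 -0.0438  0.1845] F [-0.54  1.05 -0.51] w 0.0271 d_world [ 0.0025  0.0033 -0.0145] lin_now [0.011 0.073 0.015] twist -0.003
 lin after twist [0.012 0.073 0.015] j6 -0.12 ydir [ 0.024  0.008 -1.   ]
[[1.0, 0.02, -0.04], [0.04, 0.01, 1.0], [0.02, -1.0, 0.01]]
```

Request:
move_arm(increments=[{"grip": 0.8, "linear": [0.008, 0.04, 0.015], "twist": -0.002}, {"grip": 0.8, "linear": [0, 0.04, 0], "twist": 0}, {"grip": 0.8, "linear": [0, 0.02, 0], "twist": 0}, {"grip": 0.8, "linear": [0, 0, 0], "twist": 0}, {"grip": 0.8, "linear": [0, 0, 0], "twist": 0}])

```text
clock: 20.9
eef_pos: [0.5588, -0.0364, 0.1619]
tool_rot: [-0.704, -0.024, 0.008, 0.71]
ft_force: [-0.7, 0.5, -0.2]
grip_width: 0.027
```

```bash
python3 go.py .5598 -.0405 .11
```

```text
t20.90 p [ 0.5588 -0.0364  0.1619] F [-0.74  0.51 -0.19] w 0.0270 d_world [ 0.001  -0.0041 -0.0519] lin_now [-0.002  0.259 -0.023] twist 0.002
 lin after twist [-0.002  0.259 -0.023] j6 -0.117 ydir [ 0.022  0.009 -1.   ]
[[1.0, 0.02, -0.04], [0.04, 0.01, 1.0], [0.02, -1.0, 0.01]]
```

Request:
move_arm(increments=[{"grip": 0.8, "linear": [0, 0, -0.02], "twist": 0.002}, {"grip": 0.8, "linear": [0, 0.04, 0], "twist": 0}, {"grip": 0.8, "linear": [0, 0.05, 0], "twist": 0}, {"grip": 0.8, "linear": [0, 0.05, 0], "twist": 0}, {"grip": 0.8, "linear": [0, 0, 0], "twist": 0}])

```text
clock: 21.4
eef_pos: [0.5607, -0.0408, 0.1328]
tool_rot: [-0.704, -0.024, 0.006, 0.71]
ft_force: [0.1, 0.4, -1.0]
grip_width: 0.0274
```

```bash
python3 go.py .5598 -.0405 .11;python3 - <<'E'
from h import *
b,_=shot('scene','scene5')
cv2.imwrite('pics/c5.png',cv2.resize(b[100:200,310:430],None,fx=5,fy=5,interpolation=cv2.INTER_CUBIC))
E
```

```text
t21.40 p [ 0.5607 -0.0408  0.1328] F [ 0.07  0.45 -1.04] w 0.0274 d_world [-0.0009  0.0003 -0.0228] lin_now [-0.007  0.114  0.001] twist -0.0
 lin after twist [-0.007  0.114  0.001] j6 -0.12 ydir [ 0.025  0.009 -1.   ]
[[1.0, 0.03, -0.04], [0.04, 0.01, 1.0], [0.03, -1.0, 0.01]]
```

View pics/c5.png

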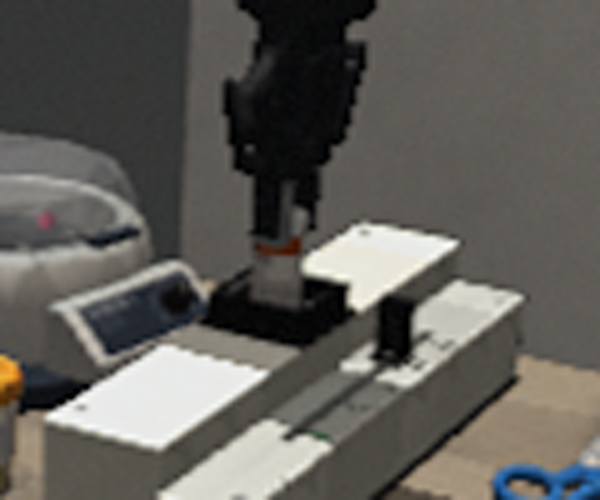

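Request:
move_arm(increments=[{"grip": 0.8, "linear": [-0.008, 0.03, 0], "twist": 0}, {"grip": 0.8, "linear": [0, 0.025, 0], "twist": 0}, {"grip": 0.8, "linear": [0, 0.025, 0], "twist": 0}, {"grip": 0.8, "linear": [0, 0.02, 0], "twist": 0}, {"grip": 0.8, "linear": [0, 0, 0], "twist": 0}])

```text
clock: 21.95
eef_pos: [0.5597, -0.0406, 0.1114]
tool_rot: [-0.704, -0.024, 0.006, 0.71]
ft_force: [-0.5, 0.1, -0.2]
grip_width: 0.0273
```

```bash
python3 go.py .5598 -.0405 .11
```

```text
t21.95 p [ 0.5597 -0.0406  0.1114] F [-0.45  0.09 -0.22] w 0.0273 d_world [ 0.0001  0.0001 -0.0014] lin_now [0.    0.007 0.001] twist -0.0
 lin after twist [0.    0.007 0.001] j6 -0.12 ydir [ 0.026  0.009 -1.   ]
[[1.0, 0.03, -0.04], [0.04, 0.01, 1.0], [0.03, -1.0, 0.01]]
```

Request:
move_arm(increments=[{"grip": 0.8, "linear": [0, 0.015, 0], "twist": 0}, {"grip": 0.8, "linear": [0, 0.01, 0], "twist": 0}, {"grip": 0.8, "linear": [0, 0, 0], "twist": 0}, {"grip": 0.5, "linear": [0, 0, 0], "twist": 0}, {"grip": 0.5, "linear": [0, 0, 0], "twist": 0}])

```text
clock: 22.45
eef_pos: [0.5601, -0.0405, 0.1062]
tool_rot: [-0.704, -0.024, 0.006, 0.71]
ft_force: [-0.2, 1.3, 0.5]
grip_width: 0.0427
```

Request:
move_arm(increments=[{"grip": 0.5, "linear": [0, -0.06, 0], "twist": 0}, {"grip": 0.5, "linear": [0, -0.12, 0], "twist": 0}, {"grip": 0.5, "linear": [0, -0.12, 0], "twist": 0}, {"grip": 0.5, "linear": [0, -0.05, 0], "twist": 0}, {"grip": 1, "linear": [0, 0, 0], "twist": 0}])

```text
clock: 22.95
eef_pos: [0.5583, -0.0412, 0.1812]
tool_rot: [-0.704, -0.024, 0.005, 0.71]
ft_force: [-0.4, 0.3, -0.7]
grip_width: 0.0292
```

```bash
python3 go.py .5598 -.0405 .12;python3 - <<'E'
from h import *
b,_=shot('scene','scene6')
cv2.imwrite('pics/c6.png',cv2.resize(b[100:200,310:430],None,fx=5,fy=5,interpolation=cv2.INTER_CUBIC))
E
```

```text
t22.95 p [ 0.5583 -0.0412  0.1812] F [-0.44  0.27 -0.72] w 0.0292 d_world [ 0.0015  0.0007 -0.0612] lin_now [-0.001  0.306  0.001] twist -0.0
 lin after twist [-0.001  0.306  0.001] j6 -0.121 ydir [ 0.027  0.009 -1.   ]
[[1.0, 0.03, -0.04], [0.04, 0.01, 1.0], [0.03, -1.0, 0.01]]
```

View pics/c6.png

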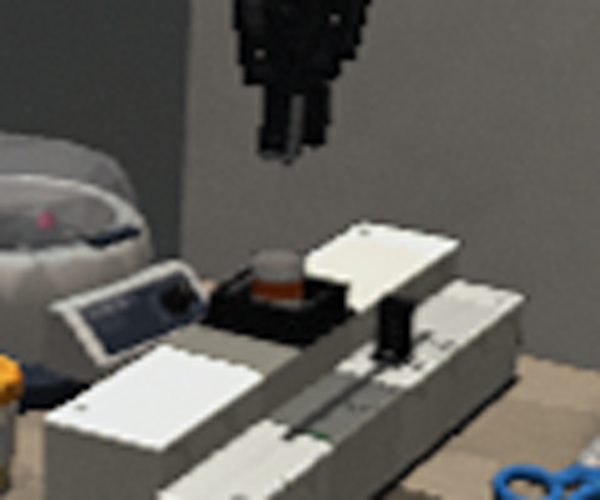

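Request:
move_arm(increments=[{"grip": 1, "linear": [0, 0.09, 0], "twist": 0}, {"grip": 1, "linear": [0, 0.09, 0], "twist": 0}, {"grip": 1, "linear": [0, 0.07, 0], "twist": 0}, {"grip": 1, "linear": [0, 0.0, 0], "twist": 0}, {"grip": 1, "linear": [0, 0, 0], "twist": 0}])

```text
clock: 23.5
eef_pos: [0.5572, -0.0405, 0.1256]
tool_rot: [-0.704, -0.023, 0.007, 0.71]
ft_force: [0.9, 0.2, 1.0]
grip_width: 0.0
```

```bash
python3 go.py .5598 -.0405 .08
```

```text
t23.50 p [ 0.5572 -0.0405  0.1256] F [0.91 0.21 0.99] w 0.0000 d_world [ 0.0026  0.     -0.0456] lin_now [ 0.008  0.228 -0.002] twist -0.0
 lin after twist [ 0.008  0.228 -0.002] j6 -0.12 ydir [ 0.022  0.009 -1.   ]
[[1.0, 0.02, -0.04], [0.04, 0.01, 1.0], [0.02, -1.0, 0.01]]
```

Request:
move_arm(increments=[{"grip": 1, "linear": [0.008, 0.04, 0], "twist": 0}, {"grip": 1, "linear": [0, 0.05, 0], "twist": 0}, {"grip": 1, "linear": [0, 0.05, 0], "twist": 0}, {"grip": 1, "linear": [0, 0.04, 0], "twist": 0}, {"grip": 1, "linear": [0, 0, 0], "twist": 0}])

```text
clock: 24.0
eef_pos: [0.5602, -0.0401, 0.0875]
tool_rot: [-0.704, -0.023, 0.007, 0.71]
ft_force: [-0.0, -0.0, 0.9]
grip_width: -0.0001
```

```bash
python3 go.py .5598 -.0405 .08
```

```text
t24.00 p [ 0.5602 -0.0401  0.0875] F [-0.01 -0.03  0.86] w -0.0001 d_world [-0.0004 -0.0004 -0.0075] lin_now [-0.003  0.038 -0.002] twist -0.0
 lin after twist [-0.003  0.038 -0.002] j6 -0.119 ydir [ 0.023  0.009 -1.   ]
[[1.0, 0.02, -0.04], [0.04, 0.01, 1.0], [0.02, -1.0, 0.01]]
```

Request:
move_arm(increments=[{"grip": 1, "linear": [0, 0.02, 0], "twist": 0}, {"grip": 1, "linear": [0, 0.012, 0], "twist": 0}, {"grip": 1, "linear": [0, 0.012, 0], "twist": 0}, {"grip": 1, "linear": [0, 0, 0], "twist": 0}, {"grip": 1, "linear": [0, 0, 0], "twist": 0}])

```text
clock: 24.5
eef_pos: [0.5611, -0.0401, 0.0784]
tool_rot: [-0.704, -0.023, 0.006, 0.71]
ft_force: [0.7, 0.7, -0.4]
grip_width: -0.0002
```

Request:
move_arm(increments=[{"grip": 1, "linear": [0, 0.01, 0], "twist": 0}, {"grip": 1, "linear": [0, 0.01, 0], "twist": 0}, {"grip": 1, "linear": [0, 0.008, 0], "twist": 0}, {"grip": 1, "linear": [0, 0, 0], "twist": 0}, {"grip": 1, "linear": [0, 0, 0], "twist": 0}])

```text
clock: 25.0
eef_pos: [0.5624, -0.0401, 0.0748]
tool_rot: [-0.704, -0.025, 0.005, 0.71]
ft_force: [-1.1, 0.2, 2.4]
grip_width: -0.0001
```

Request:
move_arm(increments=[{"grip": 1, "linear": [-0.005, 0, 0], "twist": 0}, {"grip": 1, "linear": [0, 0.008, 0], "twist": 0}, {"grip": 1, "linear": [0, 0.008, 0], "twist": 0}, {"grip": 1, "linear": [0, 0.008, 0], "twist": 0}, {"grip": 1, "linear": [0, 0, 0], "twist": 0}])

```text
clock: 25.5
eef_pos: [0.5624, -0.0401, 0.0732]
tool_rot: [-0.704, -0.026, 0.004, 0.71]
ft_force: [-2.7, -0.4, 5.2]
grip_width: -0.0003
```

Request:
move_arm(increments=[{"grip": 1, "linear": [0, -0.06, 0], "twist": 0}, {"grip": 1, "linear": [0, -0.15, 0], "twist": 0}, {"grip": 1, "linear": [0, -0.1, 0], "twist": 0}, {"grip": 0.7, "linear": [-0.12, 0, -0.1], "twist": 0}, {"grip": 0.7, "linear": [-0.12, 0, -0.1], "twist": 0}])

```text
clock: 26.0
eef_pos: [0.5157, -0.0817, 0.136]
tool_rot: [-0.704, -0.028, 0.005, 0.71]
ft_force: [-0.8, -1.2, 0.7]
grip_width: 0.0253
```

```bash
python3 go.py .5095 -.0843 .074
```

```text
t26.00 p [ 0.5157 -0.0817  0.136 ] F [-0.8  -1.17  0.72] w 0.0253 d_world [-0.0062 -0.0026 -0.062 ] lin_now [-0.042  0.309 -0.014] twist 0.003
 lin after twist [-0.042  0.309 -0.014] j6 -0.212 ydir [ 0.033  0.009 -0.999]
[[1.0, 0.03, -0.04], [0.04, 0.01, 1.0], [0.03, -1.0, 0.01]]
```

Request:
move_arm(increments=[{"grip": 0.7, "linear": [-0.04, 0.02, -0.013], "twist": 0.003}, {"grip": 0.7, "linear": [0, 0.1, 0], "twist": 0}, {"grip": 0.7, "linear": [0, 0.1, 0], "twist": 0}, {"grip": 0.7, "linear": [0, 0.05, 0], "twist": 0}, {"grip": 0.7, "linear": [0, 0, 0], "twist": 0}])

```text
clock: 26.5
eef_pos: [0.5087, -0.0859, 0.082]
tool_rot: [-0.704, -0.025, -0.0, 0.71]
ft_force: [-0.1, 0.6, 0.2]
grip_width: 0.0255
```

```bash
python3 go.py .5075 -.0843 .074
```

```text
t26.50 p [ 0.5087 -0.0859  0.082 ] F [-0.06  0.6   0.24] w 0.0255 d_world [-0.0012  0.0016 -0.008 ] lin_now [-0.007  0.04   0.008] twist -0.003
 lin after twist [-0.007  0.04   0.008] j6 -0.212 ydir [ 0.036  0.008 -0.999]
[[1.0, 0.04, -0.04], [0.04, 0.01, 1.0], [0.04, -1.0, 0.01]]
```

Request:
move_arm(increments=[{"grip": 0.7, "linear": [-0.006, 0.035, 0.008], "twist": -0.003}, {"grip": 0.7, "linear": [0, 0, 0], "twist": 0}, {"grip": 1, "linear": [0, 0, 0], "twist": 0}, {"grip": 1, "linear": [0, 0, 0], "twist": 0}, {"grip": 1, "linear": [0, 0, 0.04], "twist": 0}])

```text
clock: 27.0
eef_pos: [0.5086, -0.0764, 0.0755]
tool_rot: [-0.705, -0.028, 0.002, 0.709]
ft_force: [1.1, -0.4, -4.7]
grip_width: 0.0084
```

Request:
move_arm(increments=[{"grip": 1, "linear": [0, 0, 0.1], "twist": 0}, {"grip": 1, "linear": [0, 0, 0.12], "twist": 0}, {"grip": 1, "linear": [0, 0, 0.12], "twist": 0}, {"grip": 1, "linear": [0, 0, 0.1], "twist": 0}, {"grip": 1, "linear": [0, 0, 0], "twist": 0}])

```text
clock: 27.5
eef_pos: [0.505, 0.0149, 0.0755]
tool_rot: [-0.705, -0.028, 0.001, 0.708]
ft_force: [0.9, 0.4, -2.5]
grip_width: 0.0087
```

```bash
python3 go.py .5025 .0372 .073
```

```text
t27.50 p [0.505  0.0149 0.0755] F [ 0.92  0.37 -2.48] w 0.0087 d_world [-0.0025  0.0223 -0.0025] lin_now [-0.009  0.012  0.112] twist -0.001
 lin after twist [-0.008  0.012  0.112] j6 -0.013 ydir [ 0.038  0.005 -0.999]
[[1.0, 0.04, -0.04], [0.04, 0.0, 1.0], [0.04, -1.0, 0.0]]
```

Final 22 mm to the stop, with small rows at the end.

Request:
move_arm(increments=[{"grip": 1, "linear": [0, 0, 0.06], "twist": 0}, {"grip": 1, "linear": [0, 0, 0.04], "twist": 0}, {"grip": 1, "linear": [0, 0, 0], "twist": 0}, {"grip": 1, "linear": [0, 0, 0.01], "twist": 0}, {"grip": 1, "linear": [0, 0, 0.01], "twist": 0}])

```text
clock: 28.0
eef_pos: [0.5042, 0.0378, 0.0755]
tool_rot: [0.707, 0.027, 0.0, -0.706]
ft_force: [1.2, -8.4, -3.3]
grip_width: 0.0087
```

Request:
move_arm(increments=[{"grip": 1, "linear": [0, 0, 0.01], "twist": 0}, {"grip": 1, "linear": [0, 0, 0.01], "twist": 0}, {"grip": 1, "linear": [0, 0, 0.01], "twist": 0}, {"grip": 1, "linear": [0, 0, 0.01], "twist": 0}, {"grip": 1, "linear": [0, 0, 0.01], "twist": 0}])

```text
clock: 28.5
eef_pos: [0.5042, 0.0376, 0.0755]
tool_rot: [0.713, 0.024, 0.003, -0.7]
ft_force: [1.1, -6.7, -2.2]
grip_width: 0.0086
```

Request:
move_arm(increments=[{"grip": 1, "linear": [0, 0, 0], "twist": 0}, {"grip": 0.6, "linear": [0, 0, 0], "twist": 0}, {"grip": 0.6, "linear": [0, 0, 0], "twist": 0}, {"grip": 0.6, "linear": [0, -0.1, 0], "twist": 0}, {"grip": 0.6, "linear": [0, -0.15, 0], "twist": 0}])

```text
clock: 29.0
eef_pos: [0.4994, 0.0379, 0.1237]
tool_rot: [0.713, 0.02, 0.001, -0.701]
ft_force: [-0.9, 0.4, 0.4]
grip_width: 0.0344
```

Request:
move_arm(increments=[{"grip": 0.6, "linear": [0, -0.2, 0], "twist": 0}, {"grip": 0.6, "linear": [0, -0.15, 0.1], "twist": 0}, {"grip": 0.6, "linear": [-0.15, 0, 0.18], "twist": 0}, {"grip": 0.6, "linear": [-0.18, 0, 0.18], "twist": 0}, {"grip": 0.6, "linear": [-0.18, 0, 0.18], "twist": 0}])

```text
clock: 29.5
eef_pos: [0.399, 0.166, 0.1979]
tool_rot: [0.711, 0.023, 0.012, -0.703]
ft_force: [0.0, 1.1, -0.2]
grip_width: 0.0342
```

Request:
move_arm(increments=[{"grip": 0.6, "linear": [-0.15, 0, 0.2], "twist": 0}, {"grip": 0.6, "linear": [-0.1, 0, 0.2], "twist": 0}, {"grip": 0.6, "linear": [0, 0, 0.2], "twist": 0}, {"grip": 0.6, "linear": [0, 0, 0.1], "twist": 0}, {"grip": 0.6, "linear": [0, 0, 0], "twist": 0}])

```text
clock: 30.0
eef_pos: [0.3405, 0.3132, 0.1975]
tool_rot: [0.708, 0.027, 0.011, -0.705]
ft_force: [0.2, 0.3, -0.4]
grip_width: 0.034
```

```bash
python3 - <<'E'
from h import *
b,_=shot('scene','scene7');a,d=shot('top','top7')
c=cv2.resize(a[160:250,340:540],None,fx=3.5,fy=3.5,interpolation=cv2.INTER_CUBIC)
e=cv2.resize(b[130:210,300:430],(700,431))[:280]
cv2.imwrite('pics/c7.png',np.vstack([c,e]))
o=bot.get_obs();print(o['clock'],o['eef_pos'],o['ft_force'])
for v,u in((216,409),(192,443),(190,446),(186,443),(197,443)):print(atd('top',u,v,d[v,u]).round(4))
v,u=np.mgrid[205:230,395:425];W=np.array([atd('top',x,y,d[y,x]) for x,y in zip(u.ravel(),v.ravel())])
m=(W[:,2]>.088);print(m.sum(),W[m].mean(0))
E
```

```text
30.1 [0.34069453 0.31071882 0.19729149] [-0.6851163  -1.1023994  -0.02712841]
[0.5023 0.0396 0.0938]
[ 0.5571 -0.0389  0.1025]
[ 0.5621 -0.0466  0.1003]
[ 0.571  -0.0391  0.1034]
[ 0.5451 -0.0377  0.1052]
48 [0.49948932 0.0474644  0.13867267]
```

View pics/c7.png

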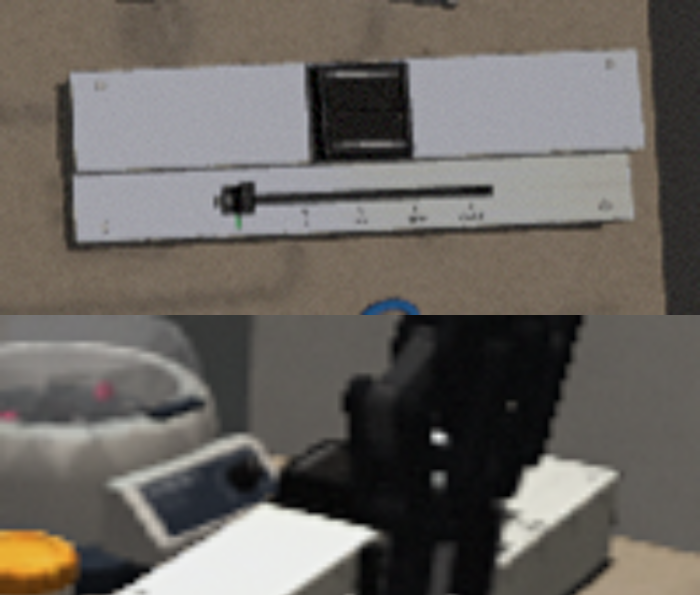

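The top picture shows the grip at the green mark (crop about 238, 198) and the leaves shut in the port (about 360, 112).

```bash
python3 - <<'E'
from h import *
A=np.load('pics/top0.npz')['im'].astype(int);B=np.load('pics/top7.npz')['im'].astype(int)
D=abs(A-B).max(2)[165:240,355:525];print('changed px over magazine',(D>60).sum())
print(bot.job_done())
E
```

```text
changed px over magazine 0
the job is handed in; nothing more can be done
None
```

The amber vial is in pocket 3, the empty one, and the grip is back at the green home mark with the port closed. I handed the job in at about 30 s of the 72 s allowed.

- **Finding the pocket:** At stations 1 and 2 the closed fingertips met a cap at about 75 mm above the worktop. At station 3 they passed down to 66 mm with under 1 N, so pocket 3 was free. I did not probe pocket 4.
- **Placing the vial:** I let it go upright, hanging in the leaves with its foot in the pocket, then pushed it down with closed fingertips. It stopped at 74.8 mm with 2.4 N, the same height as the stored vials, and at 73.2 mm with about 5 N.
- **Last checks:** The grip stopped at its starting position against the end stop. The last top view shows the grip at the mark and the leaves shut, and no pixel over the magazine differs clearly from the first picture. The robot was clear and touching nothing. I compared only the magazine area, so I did not check the bystanders again.
- **One failure:** On the first probe, at pocket 1, I pushed on once more to confirm contact. The wrist force read 43.6 N for a moment, just above the 40 N that is safe for the glass. All later presses stayed at or below about 12 N. I could not inspect the stored vial under the cover.

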